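# Turn the seasoning row round: from prep tray to cooking rack

### The job

Move the spice tin, the egg cup, the pepper mill and the salt box from the coasters of the prep tray into the dark wooden rack with the steel rims, one to a compartment and in reverse order: what now stands nearest the robot goes into the rack's farthest compartment, and so on, until what stands farthest is in the nearest. Set each one down gently and upright in the middle of its compartment, and tip none of them over.

Things in the scene. Friction and masses are not known exactly. Their poses are not given: they have to be found in the camera images.
- tin_center (a point): round stainless steel spice tin with ribbed twist cap, upright; 44 mm across, cap (top 18 mm) 40 mm across, 72 mm tall, about 0.12 kg. Point on its axis half-way up, 36 mm above its underside, the height to grip; z up. Starts within 6 mm of its coaster's middle, square to it within 0.1 rad
- cup_center (a point): white porcelain egg cup, upright, 62 mm tall: foot 42 mm across, stem 22 mm, straight-sided bowl 46 mm across from 34 mm above the underside to the rim; about 0.09 kg. Point on its axis half-way up, 31 mm above its underside; grip the bowl, 15 mm above this point; z up. Starts within 6 mm of its coaster's middle, square to it within 0.1 rad
- mill_center (a point): small turned dark-wood pepper mill, upright, 85 mm tall, small steel ball on top; round body 40 mm across, shallow groove 53 to 56 mm up; about 0.11 kg. Point on its axis half-way up, 42 mm above its underside, the height to grip; z up. Starts within 6 mm of its coaster's middle, square to it within 0.1 rad
- salt_center (a point): square white porcelain salt box, flat pale-wood lid with small knob (all one piece), upright; walls 44 x 44 mm, 50 mm tall, lid 41 x 41 x 8 mm, knob to 66 mm; about 0.16 kg. Point on its axis 30 mm above its underside, the height to grip; x and y square to its sides, z up. Starts within 6 mm of its coaster's middle, square to it within 0.1 rad
- coaster_tin: square cork coaster, 66 x 66 x 6 mm, fixed on the pale prep tray, under the spice tin at the start. Origin: middle of its underside, 8 mm above the counter. The four alike coasters form a row along their own x axis (within 0.2 rad of straight away from the robot), 75 mm centre to centre; which is where in the row varies, but they never move
- coaster_cup: square cork coaster, 66 x 66 x 6 mm, fixed on the pale prep tray, under the egg cup at the start. Origin: middle of its underside, 8 mm above the counter. The four alike coasters form a row along their own x axis (within 0.2 rad of straight away from the robot), 75 mm centre to centre; which is where in the row varies, but they never move
- coaster_mill: square cork coaster, 66 x 66 x 6 mm, fixed on the pale prep tray, under the pepper mill at the start. Origin: middle of its underside, 8 mm above the counter. The four alike coasters form a row along their own x axis (within 0.2 rad of straight away from the robot), 75 mm centre to centre; which is where in the row varies, but they never move
- coaster_salt: square cork coaster, 66 x 66 x 6 mm, fixed on the pale prep tray, under the salt box at the start. Origin: middle of its underside, 8 mm above the counter. The four alike coasters form a row along their own x axis (within 0.2 rad of straight away from the robot), 75 mm centre to centre; which is where in the row varies, but they never move
- rack: fixed dark-wood rack with low steel rims, left or right of the tray: four compartments, 70 x 70 mm inside; 305 x 80 mm, floor 8 mm above the counter, steel rims and partitions 5 mm thick, 6 mm above the floor. Origin: middle of its underside. The row runs along its x axis, away from the robot within 0.2 rad; compartment centres at x = -112.5 (nearest robot), -37.5, 37.5, 112.5 mm, y = 0
- prep_tray: flat pale-wood prep tray, 320 x 92 mm, 8 mm thick, fixed on the counter, carrying the four cork coasters. Origin: middle of its underside. Its x axis points away from the robot within 0.2 rad; coaster centres lie at x = -112.5 (nearest robot), -37.5, 37.5, 112.5 mm, y = 0. Between tray and rack lies a red spatula, a bystander
There are look-alikes about, which are no part of the job. Leave any blue, pink or turquoise look-alike of the part that bears cup_center alone.

How it is judged (in metres and radians):
At the end, for the whole second after the job is handed in: All four stand in the rack in reverse order of their coasters (nearest the robot to farthest, second to third, and so on), within 15 mm of the compartment centre along and across the row, on its floor (5 mm), upright (0.12 rad), released and still (((x of coaster_tin in the frame of prep_tray below -0.075 m and x of tin_center in the frame of rack between 0.0975 and 0.1275 m) or (x of coaster_tin in the frame of prep_tray between -0.075 and 0 m and x of tin_center in the frame of rack between 0.0225 and 0.0525 m) or (x of coaster_tin in the frame of prep_tray between 0 and 0.075 m and x of tin_center in the frame of rack between -0.0525 and -0.0225 m) or (x of coaster_tin in the frame of prep_tray above 0.075 m and x of tin_center in the frame of rack between -0.1275 and -0.0975 m)) and y of tin_center in the frame of rack between -0.015 and 0.015 m and z of tin_center in the frame of rack between 0.039 and 0.049 m and angle between each of tin_center, cup_center, mill_center, salt_center's own z axis and vertical below 0.12 rad and linear speed of each of tin, cup, mill, salt below 0.02 m/s and ((x of coaster_cup in the frame of prep_tray below -0.075 m and x of cup_center in the frame of rack between 0.0975 and 0.1275 m) or (x of coaster_cup in the frame of prep_tray between -0.075 and 0 m and x of cup_center in the frame of rack between 0.0225 and 0.0525 m) or (x of coaster_cup in the frame of prep_tray between 0 and 0.075 m and x of cup_center in the frame of rack between -0.0525 and -0.0225 m) or (x of coaster_cup in the frame of prep_tray above 0.075 m and x of cup_center in the frame of rack between -0.1275 and -0.0975 m)) and y of cup_center in the frame of rack between -0.015 and 0.015 m and z of cup_center in the frame of rack between 0.034 and 0.044 m and ((x of coaster_mill in the frame of prep_tray below -0.075 m and x of mill_center in the frame of rack between 0.0975 and 0.1275 m) or (x of coaster_mill in the frame of prep_tray between -0.075 and 0 m and x of mill_center in the frame of rack between 0.0225 and 0.0525 m) or (x of coaster_mill in the frame of prep_tray between 0 and 0.075 m and x of mill_center in the frame of rack between -0.0525 and -0.0225 m) or (x of coaster_mill in the frame of prep_tray above 0.075 m and x of mill_center in the frame of rack between -0.1275 and -0.0975 m)) and y of mill_center in the frame of rack between -0.015 and 0.015 m and z of mill_center in the frame of rack between 0.045 and 0.055 m and ((x of coaster_salt in the frame of prep_tray below -0.075 m and x of salt_center in the frame of rack between 0.0975 and 0.1275 m) or (x of coaster_salt in the frame of prep_tray between -0.075 and 0 m and x of salt_center in the frame of rack between 0.0225 and 0.0525 m) or (x of coaster_salt in the frame of prep_tray between 0 and 0.075 m and x of salt_center in the frame of rack between -0.0525 and -0.0225 m) or (x of coaster_salt in the frame of prep_tray above 0.075 m and x of salt_center in the frame of rack between -0.1275 and -0.0975 m)) and y of salt_center in the frame of rack between -0.015 and 0.015 m and z of salt_center in the frame of rack between 0.033 and 0.043 m); the robot touches nothing.
It fails at once if one of the four things tipped over (more than 0.6 rad) (angle between any of tin_center, cup_center, mill_center, salt_center's own z axis and vertical above 0.6 rad).
It fails at once if one of the four things dropped into the rack (still faster than 0.7 m/s within 15 mm of its resting height) ((horizontal distance between tin_center and rack below 0.15 m and z of tin_center in the frame of rack below 0.059 m and linear speed of tin above 0.7 m/s) or (horizontal distance between cup_center and rack below 0.15 m and z of cup_center in the frame of rack below 0.054 m and linear speed of cup above 0.7 m/s) or (horizontal distance between mill_center and rack below 0.15 m and z of mill_center in the frame of rack below 0.065 m and linear speed of mill above 0.7 m/s) or (horizontal distance between salt_center and rack below 0.15 m and z of salt_center in the frame of rack below 0.053 m and linear speed of salt above 0.7 m/s)).
It also fails if it takes over 90 s, if anything falls off the work surface, if the arm or the gripper's body presses on something with over 40 N, if the wrist force passes 120 N, or if a joint passes its speed limit or range.

### The arm

A 6-joint arm with a two-finger parallel gripper is mounted at the origin on the work surface. World frame = base frame: x ahead of the robot, y to its left, z up, the work surface at z = 0. Lengths are in mm, angles in rad, forces in N, time in s.
With the tool pointing down it reaches from about 225 to 875 mm from the base axis. Payload 3.4 kg.
Tool frame: the origin (TCP) lies at the very end of the fingers, on their centre line; the grasp point (between the pads) lies robot.grip_depth behind it (robot.grip_depth is the distance from the TCP to the grasp point, in mm); z points along the fingers, y is the line along which they close (so a half turn about z gives the same grasp; the last joint's range is limited). The gripper opens to 85 mm and grips with 20 to 120 N. Pads are 22 mm wide; open, the fingers measure 114 mm over their backs; the gripper's body (76 mm by 85 mm) begins 54 mm behind the grasp point. The pads swing forward as they close: fully open they stand 13 mm farther back than shut.
Start: joints at [1.15, 0.276, 1.505, -0, 1.361, -0.121], TCP at [169.831, 549.382, 231.328] pointing down, gripper open.
Joint ranges: [-2.89, 2.89], [-0.75, 2.08], [0.22, 2.7], [-1.18, 4.32], [0.11, 2.71], [-2.7, 2.7]. Speed limits (rad/s): [2.57, 2.57, 3.14, 3.14, 3.14, 3.14].

### API

Orientations are given as a 3x3 rotation matrix whose columns are the frame's x, y, z axes.
In Python, from bench import readout, eyes, robot gives the robot as it stands. The module is installed in compiled form; this text tells all that it offers.
- The arm moves only by the shell command python3 -m inch 'ROWS' [FORCE]. ROWS is JSON, a list of rows, each an object of numbers: "tx", "ty", "tz": the shift along the world's x, y, z as a fraction of full scale; "rx", "ry", "rz": the turn, a rotation vector about the world's x, y, z as a fraction of full scale; "gripper": the opening, from 0 (shut) to 1 (fully open). In form: [{"tx": .., "ty": .., "tz": .., "rx": .., "ry": .., "rz": .., "gripper": ..}, ...]. A call has exactly 5 rows; each row shifts and turns the commanded pose from where the row before left it; what a row does not reach is not made up. Full scale, the value 1, is 0.4 m for a shift and 30 degrees for a turn. A row lasts 1/10 s, in which the tool goes at most 50 mm and 8.59 degrees, less where a joint would pass 70% of its speed; a pose out of reach is approached as far as the arm can. A call with a number of a shift or a turn outside -1 to 1 is refused whole. A call with a gripper value outside its range is refused whole. The fingers move at their own pace and stop on an object; FORCE is the grip in N (left out, the last holds). Time passes only in rows, so rows that do not move let the fingers close, or fill a call up. It gives the time, the measured TCP pose, the force, the opening and the grip force at its end, in the units of the state.
- readout.get_obs(): the state, without advancing time (a new reading comes with each control period).
- eyes.read_camera(name): name is "side" or "top"; returns a dict with "pixels" (420x560x3 uint8, red, green, blue), "z_map" (420x560 float32, mm along the optical axis (not along the pixel's ray), 0 where there is no reading), "fx", "fy", "cx", "cy" (pixels), "R" (3x3) and "t" (3): a world point X has camera coordinates R X + t. Camera axes: x right, y down, z forward; pixel columns grow to the right and rows downward; lengths in mm; the calibration is good to about 2 mm. A picture is of the moment at which its call begins.
- robot.job_done(): hands the job in; it is judged then, once.
The state is a dict: "time": time; "q": joint angles; "dq": joint speeds; "joint_efforts": joint torques, N m; "ee_pos": TCP position; "tcp_rot": TCP orientation; "ft_force": force on the tool from outside, world axes, zero at the start; "moment": the same for the moment, N m; "opening": finger opening in mm; "grasp_force": force on a finger pad.
Only numpy, scipy, OpenCV 4.12 (cv2) and the standard library are available. Lean on these libraries where they do the work, as an engineer would, in place of code of your own. Each camera call takes 0.05 s, during which the arm holds its last target. There are 200 camera calls.

## Working session

There is one attempt and no reset: what is moved stays moved. The work goes in short steps, Python scripts to look and compute and a shell command to move; the robot and the scene stay as the last step left them, time stands still between calls to the robot, and variables do not carry over. Pictures are saved under pics/ and viewed, at most 14 in all, crops included, and the job is handed in when it is done.

```bash
mkdir -p pics
cat > h.py <<'E'
import numpy as np, cv2
from bench import readout, eyes, robot
def snap(n,f):
    c=eyes.read_camera(n); cv2.imwrite('pics/'+f+'.png',c['pixels'][:,:,::-1]); np.save('pics/'+f+'.npy',c,allow_pickle=True); return c
def load(f): return np.load('pics/'+f+'.npy',allow_pickle=True).item()
def cloud(c):
    z=c['z_map']; v,u=np.mgrid[:z.shape[0],:z.shape[1]]
    P=np.stack([(u-c['cx'])/c['fx']*z,(v-c['cy'])/c['fy']*z,z],-1)
    W=(P-np.array(c['t']))@np.array(c['R']); W[z==0]=np.nan; return W
E
python3 - <<'E'
from h import *
a=snap('top','top0'); b=snap('side','side0')
print(robot.grip_depth, readout.get_obs()); 
for c in (a,b): print(c['fx'],c['R'],c['t'])
E
```

```text
18.700000000000003 {'time': 0.1, 'q': array([ 1.15002084e+00,  2.76557284e-01,  1.50602716e+00, -1.51551707e-05,
        1.36069117e+00, -1.21020684e-01]), 'dq': array([ 0.00032854, -0.0013582 , -0.00382264,  0.00151116, -0.00079048,
       -0.00076558]), 'joint_efforts': array([ 8.96914989e-04, -4.17701519e+01, -2.46403652e+01, -1.44115652e-04,
        5.95262638e-03,  6.03284889e-06]), 'ee_pos': array([169.61534716, 548.91591624, 230.50342693]), 'tcp_rot': array([[-9.55409796e-01,  2.95282352e-01, -6.73908232e-04],
       [ 2.95283061e-01,  9.55408570e-01, -1.54221659e-03],
       [ 1.88468359e-04, -1.67244252e-03, -9.99998584e-01]]), 'ft_force': array([-0.49601018, -0.08776674, -0.40660255]), 'moment': array([-0.03028179, -0.02354289,  0.02746422]), 'grasp_force': 0.0, 'opening': 85.55154268234163}
442.7067738636922 [[-0.0217692  -0.99961032  0.01747297]
 [-0.99764488  0.0205827  -0.06542977]
 [ 0.06504464 -0.01885618 -0.99770418]] [ 30.60479617 492.83796285 888.34674637]
412.0406040875908 [[ 0.79508067 -0.60643058  0.00941701]
 [-0.41160423 -0.55092087 -0.7259946 ]
 [ 0.44545336  0.57334819 -0.68763592]] [-361.85634623  265.8933874   561.92676505]
```

View pics/top0.png

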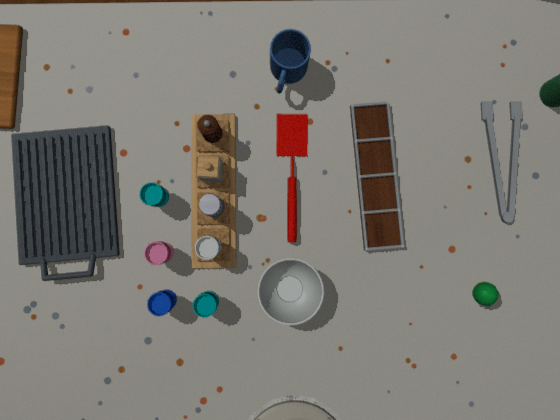

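View pics/side0.png

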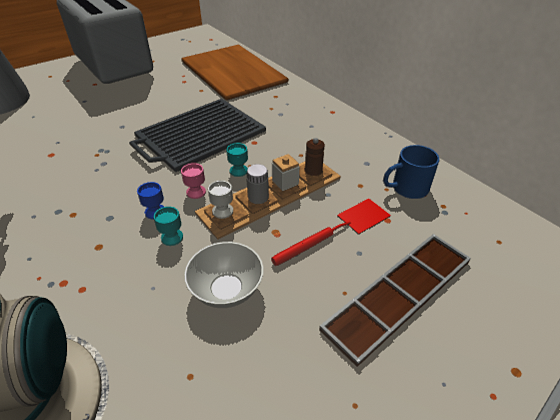

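Top view, near to far along the tray (tray left of the spatula): white egg cup (208,248), steel tin (210,205), salt box (210,168), mill (208,128). The rack runs from (385,235) to (373,120). The egg cup's look-alikes are teal (154,194) and (205,304), pink (158,253) and blue (161,303). The white cup on the tray is the right one. Next I check it in a close crop and measure.

Run:
```python
from h import *
c=load('top0'); im=c['pixels'][:,:,::-1]
A=cv2.resize(im[105:275,185:245],None,fx=3.5,fy=3.5,interpolation=cv2.INTER_CUBIC)
B=cv2.resize(im[95:265,340:410],None,fx=3.5,fy=3.5,interpolation=cv2.INTER_CUBIC)
cv2.imwrite('pics/crop0.png',np.hstack([A,B]))
for f in('top0','side0'):
    c=load(f);W=cloud(c); X,Y,Z=W[...,0],W[...,1],W[...,2]
    # tray-fit region
    if f=='top0':
        hs=c['pixels'].astype(int)
        m=np.zeros(Z.shape,bool); m[95:265,340:410]=1
        k=m&(Z>4)&(Z<40); p=W[k][:,:2].astype(np.float32); print('rack',k.sum(),cv2.minAreaRect(p),np.median(Z[k]))
        m=np.zeros(Z.shape,bool); m[105:280,185:245]=1
        k=m&(Z>4)&(Z<20); p=W[k][:,:2].astype(np.float32); print('tray',k.sum(),cv2.minAreaRect(p),np.median(Z[k]))
        T=cv2.minAreaRect(p)
    k=(np.abs(X-T[0][0])<160)&(np.abs(Y-T[0][1])<42)&(Z>35)&(Z<110)
    n,l,s,_=cv2.connectedComponentsWithStats(k.astype(np.uint8))
    for i in range(1,n):
        if s[i,4]<40: continue
        q=W[l==i]; t=q[q[:,2]>np.percentile(q[:,2],97)-12]
        e=cv2.minEnclosingCircle(t[:,:2].astype(np.float32)); print(f,s[i],'zmax',np.percentile(q[:,2],98).round(1),'mean top',t.mean(0).round(1),'mid',((t.max(0)+t.min(0))/2).round(1),np.round(e[0],1),round(e[1],1))
```

```text
rack 5644 ((547.8146362304688, -186.40989685058594), (131.7389373779297, 336.8052062988281), 84.85633850097656) 7.77156414630195
tray 4746 ((536.6339721679688, 160.67185974121094), (103.08748626708984, 318.453125), 89.14253997802734) 9.217153552232745
top0 [197 114  24  27 454] zmax 97.1 mean top [652.8 154.4  88.6] mid [652.8 155.3  92. ] [653.6 154.9] 19.3
top0 [197 155  25  26 572] zmax 79.7 mean top [575.3 156.5  71.7] mid [575.7 156.6  74.8] [576.2 157. ] 27.6
top0 [199 193  25  24 451] zmax 88.1 mean top [501.2 151.9  84.9] mid [501.7 151.9  83.3] [501.7 151.9] 20.7
top0 [195 235  25  25 486] zmax 77.1 mean top [419.7 160.3  69.8] mid [419.8 159.4  72.1] [419.8 159.9] 22.8
side0 [305 138  20  30 476] zmax 94.9 mean top [646.1 147.1  87.3] mid [649.2 150.2  90.1] [648.6 150. ] 19.1
side0 [272 154  27  29 596] zmax 78.1 mean top [570.3 150.6  70.8] mid [572.2 153.4  72.9] [572.4 154. ] 27.8
side0 [246 165  23  32 601] zmax 85.9 mean top [495.9 145.2  82.6] mid [498.  148.2  80.2] [498.2 147.8] 20.7
side0 [208 181  25  26 546] zmax 75.5 mean top [416.8 156.9  69.4] mid [417.  156.7  69.9] [417.6 156.4] 23.7
```

View pics/crop0.png

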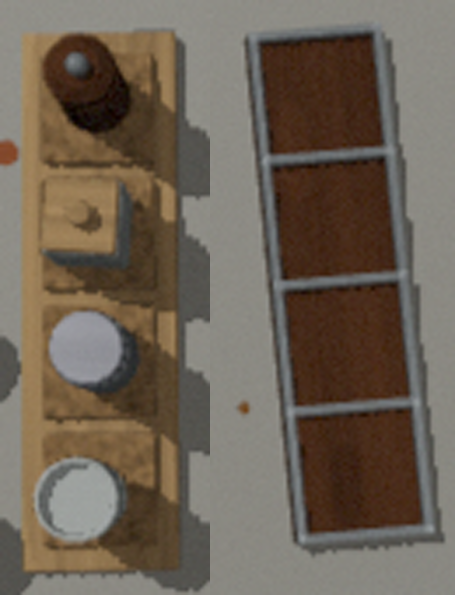

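Run:
```python
from h import *
def ray(c,uv,z):
    R=np.array(c['R']);t=np.array(c['t']);o=-R.T@t
    d=R.T@np.array([(uv[0]-c['cx'])/c['fx'],(uv[1]-c['cy'])/c['fy'],1]); return o+d*(z-o[2])/d[2]
c=load('top0');s=load('side0')
B=[ray(c,(340+(x-210)/3.5,95+y/3.5),14)[:2] for x,y in((247,34),(382,26),(437,535),(299,545))]
A=[ray(c,(185+x/3.5,105+y/3.5),8)[:2] for x,y in((22,32),(176,32),(180,570),(24,570))]
C=[ray(s,p,14)[:2] for p in((435,237),(470,262),(360,364),(321,327))]
L=[ray(c,(185+x/3.5,105+y/3.5),72)[:2] for x,y in((40,185),(118,178),(124,252),(42,256))]
for n,q in zip(('rack','tray','rackside','lid'),(B,A,C,L)):
    q=np.array(q); ctr=q.mean(0); ax=(q[0]+q[1]-q[2]-q[3])/2; l=np.hypot(*ax); w=np.hypot(*(q[0]+q[3]-q[1]-q[2]))/2
    u=ax/l; print(n,ctr.round(1),'len',l.round(1),w.round(1),'yaw',np.arctan2(u[1],u[0]).round(3))
    print([ (ctr+k*u).round(1) for k in(-112.5,-37.5,37.5,112.5)])
```

```text
rack [ 557.8 -185.3] len 304.1 81.1 yaw 0.068
[array([ 445.6, -192.9]), array([ 520.4, -187.8]), array([ 595.2, -182.7]), array([ 670.1, -177.6])]
tray [535.2 153. ] len 318.3 91.0 yaw -0.007
[array([422.7, 153.8]), array([497.7, 153.3]), array([572.7, 152.8]), array([647.7, 152.3])]
rackside [ 554.2 -192.3] len 296.7 78.2 yaw 0.055
[array([ 441.9, -198.5]), array([ 516.7, -194.4]), array([ 591.6, -190.3]), array([ 666.5, -186.1])]
lid [572.6 155. ] len 40.2 43.9 yaw 0.043
[array([460.2, 150.2]), array([535.1, 153.4]), array([610.1, 156.6]), array([685. , 159.9])]
```

```bash
python3 -m inch '[{"tx":0.08,"ty":-0.066,"rz":0.115,"gripper":1},{"tx":0.08,"ty":-0.066,"rz":0.115,"gripper":1},{"tx":0.08,"ty":-0.066,"rz":0.115,"gripper":1},{"tx":0.08,"ty":-0.066,"rz":0.115,"gripper":1},{"tx":0.08,"ty":-0.066,"rz":0.115,"gripper":1}]' 30
python3 -m inch '[{"tx":0.08,"ty":-0.066,"gripper":1},{"tx":0.08,"ty":-0.066,"gripper":1},{"tx":0.08,"ty":-0.066,"gripper":1},{"tx":0.08,"ty":-0.066,"gripper":1},{"tx":0.08,"ty":-0.066,"gripper":1}]'
python3 -m inch '[{"tx":0.08,"ty":-0.066,"gripper":1},{"tx":0.08,"ty":-0.066,"gripper":1},{"tx":0.08,"ty":-0.066,"gripper":1},{"tx":0.08,"ty":-0.066,"gripper":1},{"tx":0.08,"ty":-0.066,"gripper":1}]'
```

```text
validation failed for argument at $[0]...
validation failed for argument at $[0]...
validation failed for argument at $[0]...
```

```bash
python3 -m inch '[{"tx":0.08,"ty":-0.066,"tz":0,"rx":0,"ry":0,"rz":0.115,"gripper":1},{"tx":0.08,"ty":-0.066,"tz":0,"rx":0,"ry":0,"rz":0.115,"gripper":1},{"tx":0.08,"ty":-0.066,"tz":0,"rx":0,"ry":0,"rz":0.115,"gripper":1},{"tx":0.08,"ty":-0.066,"tz":0,"rx":0,"ry":0,"rz":0.115,"gripper":1},{"tx":0.08,"ty":-0.066,"tz":0,"rx":0,"ry":0,"rz":0.115,"gripper":1}]' 30
```

```text
time: 0.6
ee_pos: [330.6, 416.1, 231.0]
tcp_rot: [[-1.0, -0.004, -0.001], [-0.004, 1.0, -0.0], [0.001, -0.0, -1.0]]
ft_force: [-0.2, 0.9, -0.2]
opening: 85.4
grasp_force: 0.0
```

```bash
python3 -m inch '[{"tx":0.08,"ty":-0.066,"tz":0,"rx":0,"ry":0,"rz":0,"gripper":1},{"tx":0.08,"ty":-0.066,"tz":0,"rx":0,"ry":0,"rz":0,"gripper":1},{"tx":0.08,"ty":-0.066,"tz":0,"rx":0,"ry":0,"rz":0,"gripper":1},{"tx":0.08,"ty":-0.066,"tz":0,"rx":0,"ry":0,"rz":0,"gripper":1},{"tx":0.08,"ty":-0.066,"tz":0,"rx":0,"ry":0,"rz":0,"gripper":1}]'
python3 -m inch '[{"tx":0.08,"ty":-0.066,"tz":0,"rx":0,"ry":0,"rz":0,"gripper":1},{"tx":0.08,"ty":-0.066,"tz":0,"rx":0,"ry":0,"rz":0,"gripper":1},{"tx":0.08,"ty":-0.066,"tz":0,"rx":0,"ry":0,"rz":0,"gripper":1},{"tx":0.08,"ty":-0.066,"tz":-0.1,"rx":0,"ry":0,"rz":0,"gripper":1},{"tx":0.08,"ty":-0.066,"tz":-0.1,"rx":0,"ry":0,"rz":0,"gripper":1}]'
```

```text
time: 1.1
ee_pos: [490.7, 284.0, 230.9]
tcp_rot: [[-1.0, -0.001, -0.001], [-0.001, 1.0, -0.0], [0.001, -0.0, -1.0]]
ft_force: [1.0, 0.6, 0.9]
opening: 85.5
grasp_force: 0.0
time: 1.6
ee_pos: [643.2, 159.2, 161.9]
tcp_rot: [[-1.0, -0.001, 0.003], [-0.001, 1.0, 0.001], [-0.003, 0.001, -1.0]]
ft_force: [-0.2, -0.1, -0.0]
opening: 85.5
grasp_force: 0.0
```

```bash
python3 -m inch '[{"tx":0,"ty":0,"tz":-0.05,"rx":0,"ry":0,"rz":0,"gripper":1},{"tx":0,"ty":0,"tz":0,"rx":0,"ry":0,"rz":0,"gripper":1},{"tx":0,"ty":0,"tz":0,"rx":0,"ry":0,"rz":0,"gripper":1},{"tx":0,"ty":0,"tz":0,"rx":0,"ry":0,"rz":0,"gripper":1},{"tx":0,"ty":0,"tz":0,"rx":0,"ry":0,"rz":0,"gripper":1}]'
python3 - <<'E'
from h import *
c=snap('side','s1'); cv2.imwrite('pics/s1c.png',cv2.resize(c['pixels'][50:250,180:440,::-1],None,fx=3,fy=3))
E
```

```text
time: 2.1
ee_pos: [641.9, 161.3, 144.0]
tcp_rot: [[-1.0, -0.002, 0.003], [-0.002, 1.0, 0.001], [-0.003, 0.001, -1.0]]
ft_force: [0.1, 0.2, -0.7]
opening: 85.4
grasp_force: 0.0
```

View pics/s1c.png

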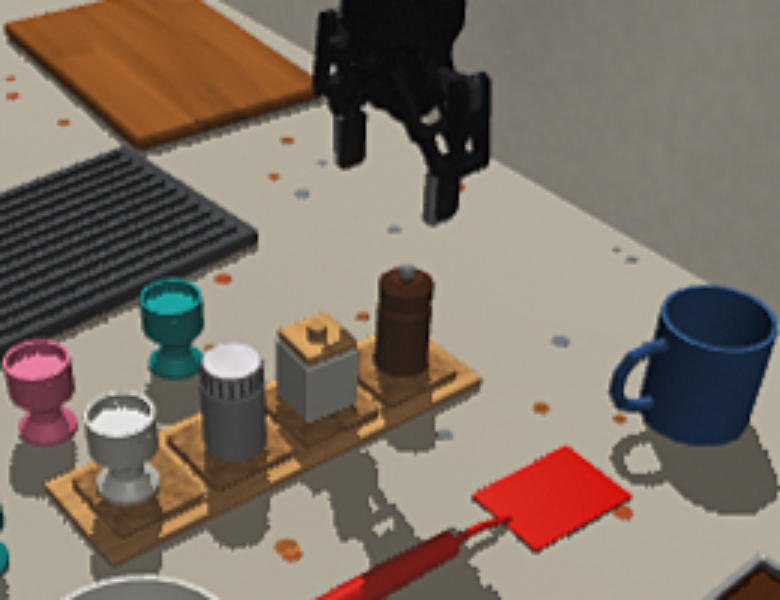

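The gripper is above the mill, which stands at crop (405,320). It needs about +9 mm in x and -8 mm in y, then straight down to grip.

```bash
python3 -m inch '[{"tx":0.023,"ty":-0.021,"tz":0,"rx":0,"ry":0,"rz":0,"gripper":1},{"tx":0,"ty":0,"tz":-0.067,"rx":0,"ry":0,"rz":0,"gripper":1},{"tx":0,"ty":0,"tz":-0.067,"rx":0,"ry":0,"rz":0,"gripper":1},{"tx":0,"ty":0,"tz":-0.067,"rx":0,"ry":0,"rz":0,"gripper":1},{"tx":0,"ty":0,"tz":-0.067,"rx":0,"ry":0,"rz":0,"gripper":1}]'
python3 -m inch '[{"tx":0,"ty":0,"tz":0,"rx":0,"ry":0,"rz":0,"gripper":1},{"tx":0,"ty":0,"tz":0,"rx":0,"ry":0,"rz":0,"gripper":1},{"tx":0,"ty":0,"tz":0,"rx":0,"ry":0,"rz":0,"gripper":0.6},{"tx":0,"ty":0,"tz":0,"rx":0,"ry":0,"rz":0,"gripper":0.6},{"tx":0,"ty":0,"tz":0,"rx":0,"ry":0,"rz":0,"gripper":0.6}]'
python3 - <<'E'
from h import *
for n in('side','top'):
    c=snap(n,n+'2'); cr=c['pixels'][120:220,260:390,::-1] if n=='side' else c['pixels'][80:180,140:270,::-1]; cv2.imwrite(f'pics/{n}2c.png',cr)
cv2.imwrite('pics/c2.png',cv2.resize(np.hstack([cv2.imread('pics/side2c.png'),cv2.imread('pics/top2c.png')]),None,fx=3,fy=3))
E
```

```text
time: 2.65
ee_pos: [651.7, 151.5, 34.4]
tcp_rot: [[-1.0, -0.002, 0.002], [-0.002, 1.0, -0.0], [-0.002, -0.0, -1.0]]
ft_force: [-0.1, 0.0, 0.7]
opening: 85.3
grasp_force: 0.0
time: 3.15
ee_pos: [651.5, 152.1, 36.2]
tcp_rot: [[-1.0, -0.001, 0.003], [-0.001, 1.0, 0.0], [-0.003, 0.0, -1.0]]
ft_force: [-0.6, -0.2, -1.1]
opening: 51.3
grasp_force: 0.0
```

View pics/c2.png

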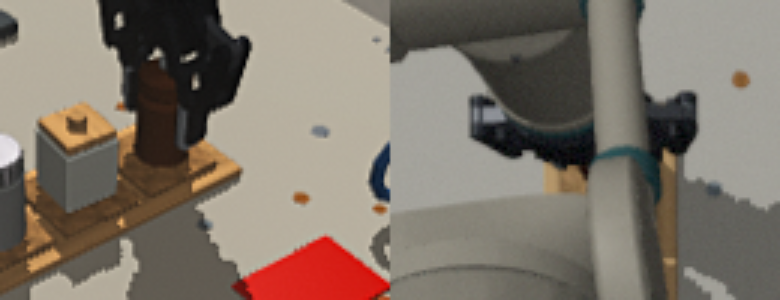

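The fingers straddle the mill (left crop, body at (163,130)), so I close and lift.

```bash
python3 -m inch '[{"tx":0,"ty":0,"tz":0,"rx":0,"ry":0,"rz":0,"gripper":0.5},{"tx":0,"ty":0,"tz":0,"rx":0,"ry":0,"rz":0,"gripper":0.45},{"tx":0,"ty":0,"tz":0,"rx":0,"ry":0,"rz":0,"gripper":0.4},{"tx":0,"ty":0,"tz":0,"rx":0,"ry":0,"rz":0,"gripper":0.3},{"tx":0,"ty":0,"tz":0,"rx":0,"ry":0,"rz":0,"gripper":0.2}]' 30
python3 -m inch '[{"tx":0,"ty":0,"tz":0,"rx":0,"ry":0,"rz":0,"gripper":0.2},{"tx":0,"ty":0,"tz":0.02,"rx":0,"ry":0,"rz":0,"gripper":0.2},{"tx":0,"ty":0,"tz":0.05,"rx":0,"ry":0,"rz":0,"gripper":0.2},{"tx":0,"ty":0,"tz":0.08,"rx":0,"ry":0,"rz":0,"gripper":0.2},{"tx":0,"ty":0,"tz":0.08,"rx":0,"ry":0,"rz":0,"gripper":0.2}]'
```

```text
time: 3.75
ee_pos: [650.9, 152.4, 35.4]
tcp_rot: [[-1.0, -0.001, 0.001], [-0.001, 1.0, 0.001], [-0.001, 0.001, -1.0]]
ft_force: [0.1, 1.7, 5.7]
opening: 39.1
grasp_force: 30.6
time: 4.25
ee_pos: [649.7, 151.4, 126.6]
tcp_rot: [[-1.0, -0.001, -0.003], [-0.001, 1.0, -0.001], [0.003, -0.001, -1.0]]
ft_force: [1.3, 0.1, -0.5]
opening: 38.9
grasp_force: 30.4
```

```bash
python3 -m inch '[{"tx":-0.052,"ty":-0.087,"tz":0,"rx":0,"ry":0,"rz":0.025,"gripper":0.2},{"tx":-0.052,"ty":-0.087,"tz":0,"rx":0,"ry":0,"rz":0.025,"gripper":0.2},{"tx":-0.052,"ty":-0.087,"tz":0,"rx":0,"ry":0,"rz":0.025,"gripper":0.2},{"tx":-0.052,"ty":-0.087,"tz":0,"rx":0,"ry":0,"rz":0.025,"gripper":0.2},{"tx":-0.052,"ty":-0.087,"tz":0,"rx":0,"ry":0,"rz":0.025,"gripper":0.2}]'
python3 -m inch '[{"tx":-0.052,"ty":-0.087,"tz":0,"rx":0,"ry":0,"rz":0,"gripper":0.2},{"tx":-0.052,"ty":-0.087,"tz":0,"rx":0,"ry":0,"rz":0,"gripper":0.2},{"tx":-0.052,"ty":-0.087,"tz":0,"rx":0,"ry":0,"rz":0,"gripper":0.2},{"tx":-0.052,"ty":-0.087,"tz":0,"rx":0,"ry":0,"rz":0,"gripper":0.2},{"tx":-0.04,"ty":-0.07,"tz":0,"rx":0,"ry":0,"rz":0,"gripper":0.2}]'
python3 -m inch '[{"tx":0,"ty":0,"tz":0,"rx":0,"ry":0,"rz":0,"gripper":0.2},{"tx":0,"ty":0,"tz":-0.03,"rx":0,"ry":0,"rz":0,"gripper":0.2},{"tx":0,"ty":0,"tz":-0.05,"rx":0,"ry":0,"rz":0,"gripper":0.2},{"tx":0,"ty":0,"tz":-0.05,"rx":0,"ry":0,"rz":0,"gripper":0.2},{"tx":0,"ty":0,"tz":0,"rx":0,"ry":0,"rz":0,"gripper":0.2}]'
python3 - <<'E'
from h import *
c=snap('side','s3'); cv2.imwrite('pics/s3c.png',cv2.resize(c['pixels'][190:380,290:490,::-1],None,fx=3,fy=3))
E
```

```text
time: 4.75
ee_pos: [545.1, -23.6, 126.5]
tcp_rot: [[-0.998, -0.068, -0.001], [-0.068, 0.998, -0.001], [0.001, -0.001, -1.0]]
ft_force: [-0.2, -0.5, -1.3]
opening: 39.3
grasp_force: 30.5
time: 5.25
ee_pos: [445.4, -190.9, 126.6]
tcp_rot: [[-0.998, -0.066, -0.001], [-0.066, 0.998, -0.0], [0.002, -0.0, -1.0]]
ft_force: [0.3, -0.3, -0.3]
opening: 39.4
grasp_force: 30.5
time: 5.75
ee_pos: [445.3, -187.7, 72.5]
tcp_rot: [[-0.998, -0.067, -0.005], [-0.067, 0.998, 0.003], [0.005, 0.004, -1.0]]
ft_force: [-0.4, 0.6, -1.1]
opening: 38.9
grasp_force: 30.6
```

View pics/s3c.png

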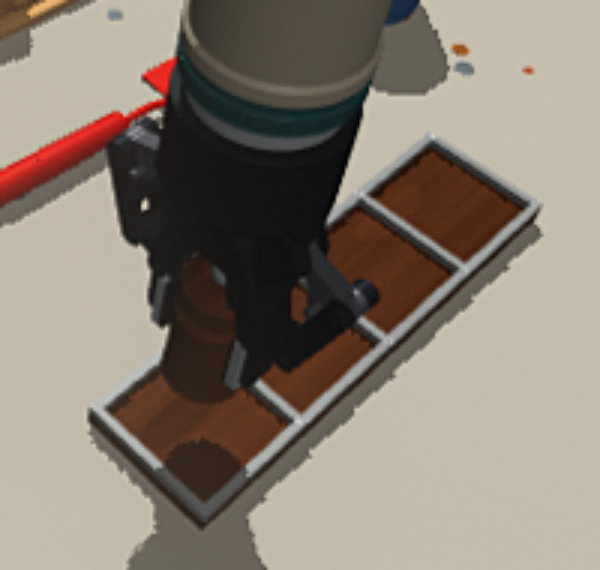

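The mill hangs upright over the nearest compartment, its body at crop (200,340). I shift 7 mm in -y and lower it.

```bash
python3 -m inch '[{"tx":-0.003,"ty":-0.019,"tz":-0.02,"rx":0,"ry":0,"rz":0,"gripper":0.2},{"tx":0,"ty":0,"tz":-0.03,"rx":0,"ry":0,"rz":0,"gripper":0.2},{"tx":0,"ty":0,"tz":-0.03,"rx":0,"ry":0,"rz":0,"gripper":0.2},{"tx":0,"ty":0,"tz":-0.01,"rx":0,"ry":0,"rz":0,"gripper":0.2},{"tx":0,"ty":0,"tz":0,"rx":0,"ry":0,"rz":0,"gripper":0.2}]'
python3 -m inch '[{"tx":0,"ty":0,"tz":0,"rx":0,"ry":0,"rz":0,"gripper":0.2},{"tx":0,"ty":0,"tz":0,"rx":0,"ry":0,"rz":0,"gripper":0.2},{"tx":0,"ty":0,"tz":0,"rx":0,"ry":0,"rz":0,"gripper":0.2},{"tx":0,"ty":0,"tz":0,"rx":0,"ry":0,"rz":0,"gripper":0.2},{"tx":0,"ty":0,"tz":0,"rx":0,"ry":0,"rz":0,"gripper":0.2}]'
```

```text
time: 6.3
ee_pos: [446.2, -197.1, 38.7]
tcp_rot: [[-0.998, -0.067, -0.0], [-0.067, 0.998, -0.0], [0.0, 0.0, -1.0]]
ft_force: [-0.3, 0.6, -1.2]
opening: 39.3
grasp_force: 30.6
time: 6.8
ee_pos: [446.3, -196.9, 38.9]
tcp_rot: [[-0.998, -0.067, 0.0], [-0.067, 0.998, -0.0], [-0.0, -0.0, -1.0]]
ft_force: [0.1, 0.2, -1.6]
opening: 39.3
grasp_force: 30.6
```

```bash
python3 -m inch '[{"tx":-0.004,"ty":0.003,"tz":-0.012,"rx":0,"ry":0,"rz":0,"gripper":0.2},{"tx":0,"ty":0,"tz":-0.008,"rx":0,"ry":0,"rz":0,"gripper":0.2},{"tx":0,"ty":0,"tz":-0.002,"rx":0,"ry":0,"rz":0,"gripper":0.2},{"tx":0,"ty":0,"tz":0,"rx":0,"ry":0,"rz":0,"gripper":0.2},{"tx":0,"ty":0,"tz":0,"rx":0,"ry":0,"rz":0,"gripper":0.2}]'
python3 -m inch '[{"tx":0,"ty":0,"tz":0,"rx":0,"ry":0,"rz":0,"gripper":0.5},{"tx":0,"ty":0,"tz":0,"rx":0,"ry":0,"rz":0,"gripper":0.6},{"tx":0,"ty":0,"tz":0,"rx":0,"ry":0,"rz":0,"gripper":0.8},{"tx":0,"ty":0,"tz":0,"rx":0,"ry":0,"rz":0,"gripper":1},{"tx":0,"ty":0,"tz":0,"rx":0,"ry":0,"rz":0,"gripper":1}]'
python3 -m inch '[{"tx":0,"ty":0,"tz":0.03,"rx":0,"ry":0,"rz":0,"gripper":1},{"tx":0,"ty":0,"tz":0.06,"rx":0,"ry":0,"rz":0,"gripper":1},{"tx":0,"ty":0,"tz":0.1,"rx":0,"ry":0,"rz":0,"gripper":1},{"tx":0,"ty":0,"tz":0.1,"rx":0,"ry":0,"rz":0,"gripper":1},{"tx":0,"ty":0,"tz":0,"rx":0,"ry":0,"rz":0,"gripper":1}]'
```

```text
time: 7.3
ee_pos: [444.7, -195.7, 29.8]
tcp_rot: [[-0.998, -0.067, 0.0], [-0.067, 0.998, 0.0], [-0.0, 0.0, -1.0]]
ft_force: [-0.9, -0.2, -1.5]
opening: 39.0
grasp_force: 30.6
time: 7.8
ee_pos: [444.6, -195.7, 30.0]
tcp_rot: [[-0.998, -0.067, 0.0], [-0.067, 0.998, -0.0], [-0.0, -0.0, -1.0]]
ft_force: [0.0, -0.6, -0.5]
opening: 85.1
grasp_force: 0.0
time: 8.3
ee_pos: [448.0, -197.7, 151.1]
tcp_rot: [[-0.998, -0.067, 0.01], [-0.067, 0.998, -0.006], [-0.01, -0.007, -1.0]]
ft_force: [1.0, 0.8, -0.1]
opening: 85.4
grasp_force: 0.0
```

```bash
python3 -m inch '[{"tx":0.036,"ty":0.097,"tz":0,"rx":0,"ry":0,"rz":0,"gripper":1},{"tx":0.036,"ty":0.097,"tz":0,"rx":0,"ry":0,"rz":0,"gripper":1},{"tx":0.036,"ty":0.097,"tz":0,"rx":0,"ry":0,"rz":0,"gripper":1},{"tx":0.036,"ty":0.097,"tz":0,"rx":0,"ry":0,"rz":0,"gripper":1},{"tx":0.036,"ty":0.097,"tz":0,"rx":0,"ry":0,"rz":0,"gripper":1}]'
python3 -m inch '[{"tx":0.036,"ty":0.097,"tz":0,"rx":0,"ry":0,"rz":0,"gripper":1},{"tx":0.036,"ty":0.097,"tz":0,"rx":0,"ry":0,"rz":0,"gripper":1},{"tx":0.036,"ty":0.097,"tz":0,"rx":0,"ry":0,"rz":0,"gripper":1},{"tx":0.036,"ty":0.097,"tz":0,"rx":0,"ry":0,"rz":0,"gripper":1},{"tx":0,"ty":0,"tz":0,"rx":0,"ry":0,"rz":0,"gripper":1}]'
python3 -m inch '[{"tx":0,"ty":0,"tz":-0.03,"rx":0,"ry":0,"rz":0,"gripper":1},{"tx":0,"ty":0,"tz":0,"rx":0,"ry":0,"rz":0,"gripper":1},{"tx":0,"ty":0,"tz":0,"rx":0,"ry":0,"rz":0,"gripper":1},{"tx":0,"ty":0,"tz":0,"rx":0,"ry":0,"rz":0,"gripper":1},{"tx":0,"ty":0,"tz":0,"rx":0,"ry":0,"rz":0,"gripper":1}]'
python3 - <<'E'
from h import *
c=snap('top','t4'); a=c['pixels'][95:265,335:415,::-1]
d=snap('side','s4'); b=d['pixels'][200:370,310:480,::-1]
cv2.imwrite('pics/c4.png',cv2.resize(np.hstack([a,b]),None,fx=3,fy=3))
E
```

```text
time: 8.8
ee_pos: [516.5, -0.0, 145.2]
tcp_rot: [[-0.998, -0.066, -0.001], [-0.066, 0.998, 0.0], [0.001, 0.0, -1.0]]
ft_force: [-0.3, -0.1, 0.6]
opening: 85.2
grasp_force: 0.0
time: 9.3
ee_pos: [575.5, 158.2, 144.9]
tcp_rot: [[-0.997, -0.071, 0.001], [-0.071, 0.997, 0.003], [-0.001, 0.003, -1.0]]
ft_force: [0.1, -1.6, 0.4]
opening: 85.4
grasp_force: 0.0
time: 9.8
ee_pos: [574.3, 152.7, 134.3]
tcp_rot: [[-0.998, -0.065, 0.001], [-0.065, 0.998, 0.0], [-0.001, 0.0, -1.0]]
ft_force: [0.3, -0.5, -0.6]
opening: 85.1
grasp_force: 0.0
```

View pics/c4.png

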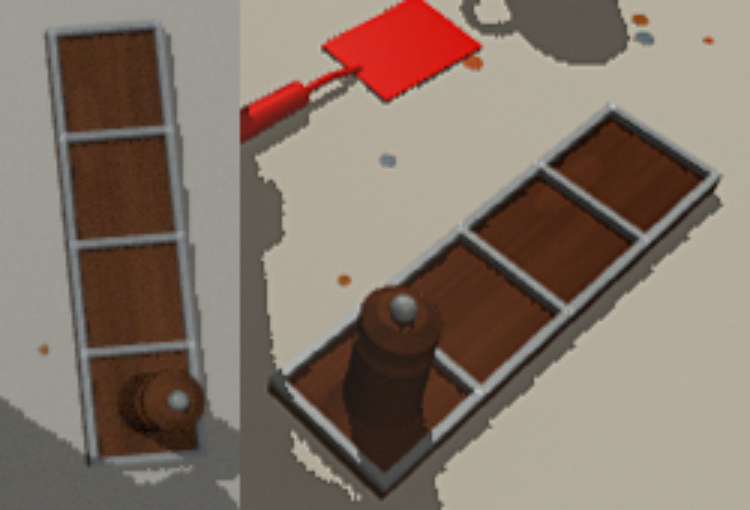

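The mill stands upright in the nearest compartment: ball at top-crop (178,400), base centre near (148,405), compartment middle near (142,405). Measuring the offset in both cameras.

Run:
```python
from h import *
for f in('t4','s4'):
    W=cloud(load(f));X,Y,Z=W[...,0],W[...,1],W[...,2]
    k=(abs(X-445)<40)&(abs(Y+195)<40)&(Z>35)&(Z<110); q=W[k]
    print(f,k.sum(),'zmax',q[:,2].max())
    for lo,hi in((40,60),(60,80),(80,90),(88,100)):
        t=q[(q[:,2]>lo)&(q[:,2]<hi)]
        if len(t)<8: continue
        # circle fit of side points with R=20 toward visible side
        from scipy.optimize import least_squares
        r=least_squares(lambda p:np.hypot(t[:,0]-p[0],t[:,1]-p[1])-20,[445,-195],loss='soft_l1')
        print(lo,len(t),'fit',r.x.round(1),'mid',((t.max(0)+t.min(0))/2).round(1))
    k=(abs(X-560)<220)&(abs(Y+187)<70)&(Z>10)&(Z<20)&(X>490); t=W[k]
    if len(t): 
        b=cv2.minAreaRect(t[:,:2].astype(np.float32)); print('rim',len(t),b)
```

```text
t4 432 zmax 94.0718997479552
40 62 fit [ 448.2 -195.6] mid [ 447.9 -183.1   50.7]
60 134 fit [ 448.4 -195.9] mid [ 448.3 -194.3   70.1]
80 203 fit [ 456.7 -205. ] mid [ 447.2 -192.9   84.8]
88 29 fit [ 429.2 -188.9] mid [ 448.8 -194.4   91.2]
rim 933 ((600.5115966796875, -181.47763061523438), (225.88284301757812, 81.38912200927734), 3.530661106109619)
s4 923 zmax 92.91137816545215
40 258 fit [ 446.3 -196.9] mid [ 440.2 -199.8   50. ]
60 309 fit [ 446.6 -196.7] mid [ 445.3 -198.    70. ]
80 285 fit [ 456.8 -189.4] mid [ 444. -198.   85.]
88 42 fit [ 453.3 -180.9] mid [ 445.4 -197.8   90.5]
rim 1040 ((599.5469970703125, -183.79873657226562), (223.70997619628906, 80.97099304199219), 3.6810388565063477)
```

```bash
python3 -m inch '[{"tx":-0.006,"ty":0.003,"tz":0,"rx":0,"ry":0,"rz":-0.02,"gripper":1},{"tx":0,"ty":0,"tz":-0.06,"rx":0,"ry":0,"rz":0,"gripper":1},{"tx":0,"ty":0,"tz":-0.07,"rx":0,"ry":0,"rz":0,"gripper":1},{"tx":0,"ty":0,"tz":-0.07,"rx":0,"ry":0,"rz":0,"gripper":1},{"tx":0,"ty":0,"tz":-0.07,"rx":0,"ry":0,"rz":0,"gripper":1}]'
python3 -m inch '[{"tx":0,"ty":0,"tz":0,"rx":0,"ry":0,"rz":0,"gripper":0.8},{"tx":0,"ty":0,"tz":0,"rx":0,"ry":0,"rz":0,"gripper":0.6},{"tx":0,"ty":0,"tz":0,"rx":0,"ry":0,"rz":0,"gripper":0.5},{"tx":0,"ty":0,"tz":0,"rx":0,"ry":0,"rz":0,"gripper":0.4},{"tx":0,"ty":0,"tz":0,"rx":0,"ry":0,"rz":0,"gripper":0.2}]' 30
python3 -m inch '[{"tx":0,"ty":0,"tz":0,"rx":0,"ry":0,"rz":0,"gripper":0.2},{"tx":0,"ty":0,"tz":0.02,"rx":0,"ry":0,"rz":0,"gripper":0.2},{"tx":0,"ty":0,"tz":0.06,"rx":0,"ry":0,"rz":0,"gripper":0.2},{"tx":0,"ty":0,"tz":0.09,"rx":0,"ry":0,"rz":0,"gripper":0.2},{"tx":0,"ty":0,"tz":0.09,"rx":0,"ry":0,"rz":0,"gripper":0.2}]'
```

```text
time: 10.4
ee_pos: [571.8, 154.9, 25.4]
tcp_rot: [[-0.998, -0.056, 0.001], [-0.056, 0.998, 0.0], [-0.001, 0.0, -1.0]]
ft_force: [-0.3, 0.3, -0.1]
opening: 85.2
grasp_force: 0.0
time: 10.9
ee_pos: [573.1, 155.0, 27.6]
tcp_rot: [[-0.998, -0.056, 0.004], [-0.056, 0.998, 0.001], [-0.004, 0.0, -1.0]]
ft_force: [0.2, 0.6, 3.8]
opening: 45.5
grasp_force: 29.6
time: 11.4
ee_pos: [570.8, 154.5, 130.6]
tcp_rot: [[-0.998, -0.056, -0.002], [-0.056, 0.998, -0.0], [0.002, -0.0, -1.0]]
ft_force: [0.9, -1.0, -0.6]
opening: 45.5
grasp_force: 29.5
```

```bash
python3 -m inch '[{"tx":-0.016,"ty":-0.09,"tz":0,"rx":0,"ry":0,"rz":0.01,"gripper":0.2},{"tx":-0.016,"ty":-0.1,"tz":0,"rx":0,"ry":0,"rz":0,"gripper":0.2},{"tx":-0.016,"ty":-0.1,"tz":0,"rx":0,"ry":0,"rz":0,"gripper":0.2},{"tx":-0.016,"ty":-0.1,"tz":0,"rx":0,"ry":0,"rz":0,"gripper":0.2},{"tx":-0.016,"ty":-0.1,"tz":0,"rx":0,"ry":0,"rz":0,"gripper":0.2}]'
python3 -m inch '[{"tx":-0.016,"ty":-0.1,"tz":0,"rx":0,"ry":0,"rz":0,"gripper":0.2},{"tx":-0.016,"ty":-0.1,"tz":0,"rx":0,"ry":0,"rz":0,"gripper":0.2},{"tx":-0.016,"ty":-0.1,"tz":0,"rx":0,"ry":0,"rz":0,"gripper":0.2},{"tx":0,"ty":-0.06,"tz":0,"rx":0,"ry":0,"rz":0,"gripper":0.2},{"tx":0,"ty":0,"tz":0,"rx":0,"ry":0,"rz":0,"gripper":0.2}]'
python3 -m inch '[{"tx":0,"ty":0,"tz":0,"rx":0,"ry":0,"rz":0,"gripper":0.2},{"tx":0,"ty":0,"tz":-0.04,"rx":0,"ry":0,"rz":0,"gripper":0.2},{"tx":0,"ty":0,"tz":-0.06,"rx":0,"ry":0,"rz":0,"gripper":0.2},{"tx":0,"ty":0,"tz":-0.06,"rx":0,"ry":0,"rz":0,"gripper":0.2},{"tx":0,"ty":0,"tz":-0.02,"rx":0,"ry":0,"rz":0,"gripper":0.2}]'
python3 -m inch '[{"tx":0,"ty":0,"tz":0,"rx":0,"ry":0,"rz":0,"gripper":0.2},{"tx":0,"ty":0,"tz":0,"rx":0,"ry":0,"rz":0,"gripper":0.2},{"tx":0,"ty":0,"tz":0,"rx":0,"ry":0,"rz":0,"gripper":0.2},{"tx":0,"ty":0,"tz":0,"rx":0,"ry":0,"rz":0,"gripper":0.2},{"tx":0,"ty":0,"tz":0,"rx":0,"ry":0,"rz":0,"gripper":0.2}]'
```

```text
time: 11.9
ee_pos: [538.8, -42.6, 130.2]
tcp_rot: [[-0.998, -0.062, -0.0], [-0.062, 0.998, 0.0], [0.0, 0.0, -1.0]]
ft_force: [1.1, -0.1, -1.3]
opening: 45.4
grasp_force: 29.6
time: 12.4
ee_pos: [520.3, -188.6, 130.1]
tcp_rot: [[-0.998, -0.058, 0.0], [-0.058, 0.998, -0.002], [-0.0, -0.002, -1.0]]
ft_force: [0.7, 0.0, -1.5]
opening: 45.8
grasp_force: 29.6
time: 12.9
ee_pos: [518.7, -182.7, 55.8]
tcp_rot: [[-0.998, -0.063, -0.005], [-0.063, 0.998, 0.003], [0.004, 0.003, -1.0]]
ft_force: [0.3, 0.2, -1.8]
opening: 45.5
grasp_force: 29.6
time: 13.4
ee_pos: [521.0, -185.5, 58.7]
tcp_rot: [[-0.998, -0.061, 0.001], [-0.061, 0.998, -0.001], [-0.001, -0.001, -1.0]]
ft_force: [-0.8, -0.4, -1.0]
opening: 45.7
grasp_force: 29.7
```

```bash
python3 -m inch '[{"tx":-0.003,"ty":-0.003,"tz":-0.03,"rx":0,"ry":0,"rz":0,"gripper":0.2},{"tx":0,"ty":0,"tz":-0.03,"rx":0,"ry":0,"rz":0,"gripper":0.2},{"tx":0,"ty":0,"tz":-0.02,"rx":0,"ry":0,"rz":0,"gripper":0.2},{"tx":0,"ty":0,"tz":-0.01,"rx":0,"ry":0,"rz":0,"gripper":0.2},{"tx":0,"ty":0,"tz":-0.004,"rx":0,"ry":0,"rz":0,"gripper":0.2}]'
python3 -m inch '[{"tx":0,"ty":0,"tz":0,"rx":0,"ry":0,"rz":0,"gripper":0.2},{"tx":0,"ty":0,"tz":0,"rx":0,"ry":0,"rz":0,"gripper":0.2},{"tx":0,"ty":0,"tz":0,"rx":0,"ry":0,"rz":0,"gripper":0.2},{"tx":0,"ty":0,"tz":0,"rx":0,"ry":0,"rz":0,"gripper":0.2},{"tx":0,"ty":0,"tz":0,"rx":0,"ry":0,"rz":0,"gripper":0.2}]'
```

```text
time: 13.9
ee_pos: [518.0, -186.0, 21.5]
tcp_rot: [[-0.998, -0.062, -0.003], [-0.062, 0.998, 0.001], [0.003, 0.001, -1.0]]
ft_force: [-8.4, 3.2, 26.5]
opening: 45.8
grasp_force: 31.9
time: 14.4
ee_pos: [518.0, -186.0, 21.6]
tcp_rot: [[-0.998, -0.062, -0.002], [-0.062, 0.998, 0.001], [0.002, 0.001, -1.0]]
ft_force: [-6.1, 2.2, 14.4]
opening: 45.9
grasp_force: 31.0
```

```bash
python3 -m inch '[{"tx":0,"ty":0,"tz":0.002,"rx":0,"ry":0,"rz":0,"gripper":0.6},{"tx":0,"ty":0,"tz":0,"rx":0,"ry":0,"rz":0,"gripper":0.7},{"tx":0,"ty":0,"tz":0,"rx":0,"ry":0,"rz":0,"gripper":1},{"tx":0,"ty":0,"tz":0,"rx":0,"ry":0,"rz":0,"gripper":1},{"tx":0,"ty":0,"tz":0,"rx":0,"ry":0,"rz":0,"gripper":1}]'
python3 -m inch '[{"tx":0,"ty":0,"tz":0.03,"rx":0,"ry":0,"rz":0,"gripper":1},{"tx":0,"ty":0,"tz":0.06,"rx":0,"ry":0,"rz":0,"gripper":1},{"tx":0,"ty":0,"tz":0.1,"rx":0,"ry":0,"rz":0,"gripper":1},{"tx":0,"ty":0,"tz":0.1,"rx":0,"ry":0,"rz":0,"gripper":1},{"tx":0,"ty":0,"tz":0,"rx":0,"ry":0,"rz":0,"gripper":1}]'
```

```text
time: 14.9
ee_pos: [519.3, -186.4, 20.8]
tcp_rot: [[-0.998, -0.061, -0.0], [-0.061, 0.998, 0.0], [0.0, 0.0, -1.0]]
ft_force: [0.5, 0.9, -0.4]
opening: 85.3
grasp_force: 0.0
time: 15.4
ee_pos: [523.2, -188.3, 143.7]
tcp_rot: [[-0.998, -0.062, 0.012], [-0.062, 0.998, -0.006], [-0.011, -0.007, -1.0]]
ft_force: [0.2, -0.1, -0.2]
opening: 85.4
grasp_force: 0.0
```

```bash
python3 -m inch '[{"tx":-0.006,"ty":0.1,"tz":0,"rx":0,"ry":0,"rz":-0.02,"gripper":1},{"tx":-0.006,"ty":0.1,"tz":0,"rx":0,"ry":0,"rz":-0.02,"gripper":1},{"tx":-0.006,"ty":0.1,"tz":0,"rx":0,"ry":0,"rz":-0.02,"gripper":1},{"tx":-0.006,"ty":0.1,"tz":0,"rx":0,"ry":0,"rz":-0.02,"gripper":1},{"tx":-0.006,"ty":0.1,"tz":0,"rx":0,"ry":0,"rz":0,"gripper":1}]'
python3 -m inch '[{"tx":-0.006,"ty":0.1,"tz":0,"rx":0,"ry":0,"rz":0,"gripper":1},{"tx":-0.006,"ty":0.1,"tz":0,"rx":0,"ry":0,"rz":0,"gripper":1},{"tx":-0.006,"ty":0.1,"tz":0,"rx":0,"ry":0,"rz":0,"gripper":1},{"tx":-0.004,"ty":0.042,"tz":0,"rx":0,"ry":0,"rz":0,"gripper":1},{"tx":0,"ty":0,"tz":0,"rx":0,"ry":0,"rz":0,"gripper":1}]'
python3 -m inch '[{"tx":0,"ty":0,"tz":0,"rx":0,"ry":0,"rz":0,"gripper":1},{"tx":0,"ty":0,"tz":0,"rx":0,"ry":0,"rz":0,"gripper":1},{"tx":0,"ty":0,"tz":0,"rx":0,"ry":0,"rz":0,"gripper":1},{"tx":0,"ty":0,"tz":0,"rx":0,"ry":0,"rz":0,"gripper":1},{"tx":0,"ty":0,"tz":0,"rx":0,"ry":0,"rz":0,"gripper":1}]'
python3 - <<'E'
from h import *
c=snap('top','t5'); a=c['pixels'][95:265,335:415,::-1]
d=snap('side','s5'); b=d['pixels'][130:370,190:480,::-1]
cv2.imwrite('pics/c5.png',cv2.resize(np.hstack([cv2.resize(a,(113,240)),b]),None,fx=1.9,fy=1.9))
W=cloud(c);X,Y,Z=W.transpose(2,0,1)
for f in('t5','s5'):
    W=cloud(load(f));X,Y,Z=W.transpose(2,0,1)
    k=(abs(X-520)<40)&(abs(Y+187)<40)&(Z>56)&(Z<68);q=W[k]; print(f,k.sum(),q.mean(0).round(1),cv2.minAreaRect(q[:,:2].astype(np.float32)))
E
```

```text
time: 15.9
ee_pos: [506.8, 15.1, 137.2]
tcp_rot: [[-1.0, -0.019, 0.0], [-0.019, 1.0, 0.0], [-0.0, 0.0, -1.0]]
ft_force: [0.8, 0.1, 0.5]
opening: 85.2
grasp_force: 0.0
time: 16.4
ee_pos: [497.9, 152.6, 137.1]
tcp_rot: [[-1.0, -0.023, -0.0], [-0.023, 1.0, 0.001], [0.0, 0.001, -1.0]]
ft_force: [-0.3, -0.1, -0.2]
opening: 85.5
grasp_force: 0.0
time: 16.9
ee_pos: [498.7, 149.7, 137.1]
tcp_rot: [[-1.0, -0.018, -0.0], [-0.018, 1.0, 0.0], [0.0, 0.0, -1.0]]
ft_force: [-0.5, -0.2, -0.3]
opening: 85.6
grasp_force: 0.0
t5 411 [ 520.2 -183.5   64.6] ((521.4984130859375, -183.59878540039062), (41.8892936706543, 43.526607513427734), 88.64730834960938)
s5 599 [ 515.2 -190.3   63.7] ((517.8424072265625, -188.64935302734375), (41.77284622192383, 42.79853057861328), 87.93769836425781)
```

View pics/c5.png

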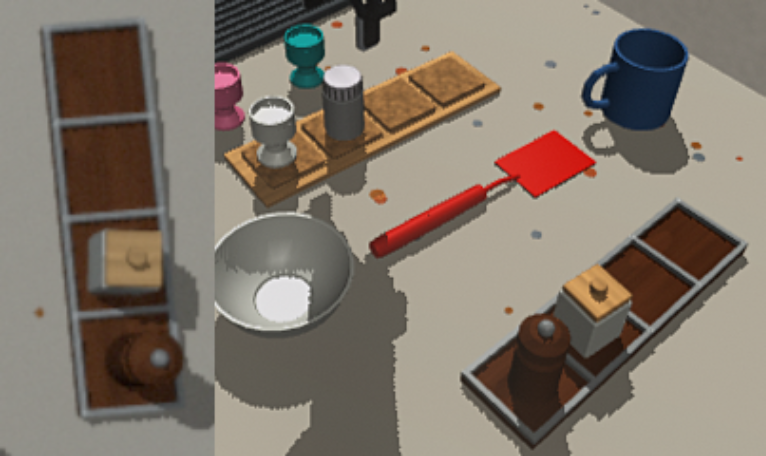

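Mill and salt box stand well in the first two compartments, salt at side-crop (595,315). Tin next.

```bash
python3 -m inch '[{"tx":0,"ty":0,"tz":-0.05,"rx":0,"ry":0,"rz":0,"gripper":1},{"tx":0,"ty":0,"tz":-0.06,"rx":0,"ry":0,"rz":0,"gripper":1},{"tx":0,"ty":0,"tz":-0.06,"rx":0,"ry":0,"rz":0,"gripper":1},{"tx":0,"ty":0,"tz":-0.06,"rx":0,"ry":0,"rz":0,"gripper":1},{"tx":0,"ty":0,"tz":-0.035,"rx":0,"ry":0,"rz":0,"gripper":1}]'
python3 -m inch '[{"tx":0,"ty":0,"tz":0,"rx":0,"ry":0,"rz":0,"gripper":0.8},{"tx":0,"ty":0,"tz":0,"rx":0,"ry":0,"rz":0,"gripper":0.6},{"tx":0,"ty":0,"tz":0,"rx":0,"ry":0,"rz":0,"gripper":0.5},{"tx":0,"ty":0,"tz":0,"rx":0,"ry":0,"rz":0,"gripper":0.4},{"tx":0,"ty":0,"tz":0,"rx":0,"ry":0,"rz":0,"gripper":0.2}]' 30
python3 -m inch '[{"tx":0,"ty":0,"tz":0,"rx":0,"ry":0,"rz":0,"gripper":0.2},{"tx":0,"ty":0,"tz":0.02,"rx":0,"ry":0,"rz":0,"gripper":0.2},{"tx":0,"ty":0,"tz":0.06,"rx":0,"ry":0,"rz":0,"gripper":0.2},{"tx":0,"ty":0,"tz":0.09,"rx":0,"ry":0,"rz":0,"gripper":0.2},{"tx":0,"ty":0,"tz":0.09,"rx":0,"ry":0,"rz":0,"gripper":0.2}]'
```

```text
time: 17.5
ee_pos: [497.6, 150.1, 29.4]
tcp_rot: [[-1.0, -0.019, -0.002], [-0.019, 1.0, -0.0], [0.002, -0.0, -1.0]]
ft_force: [0.0, 0.1, 0.9]
opening: 85.7
grasp_force: 0.0
time: 18.0
ee_pos: [499.6, 150.6, 32.3]
tcp_rot: [[-1.0, -0.02, 0.003], [-0.02, 1.0, 0.001], [-0.003, 0.001, -1.0]]
ft_force: [-0.4, 1.6, 3.8]
opening: 43.4
grasp_force: 30.7
time: 18.5
ee_pos: [497.5, 150.1, 135.9]
tcp_rot: [[-1.0, -0.02, -0.002], [-0.02, 1.0, -0.0], [0.002, -0.0, -1.0]]
ft_force: [0.7, 0.7, -1.2]
opening: 43.4
grasp_force: 30.8
```

```bash
python3 -m inch '[{"tx":0.03,"ty":-0.1,"tz":0,"rx":0,"ry":0,"rz":0.02,"gripper":0.2},{"tx":0.03,"ty":-0.1,"tz":0,"rx":0,"ry":0,"rz":0.02,"gripper":0.2},{"tx":0.03,"ty":-0.1,"tz":0,"rx":0,"ry":0,"rz":0.02,"gripper":0.2},{"tx":0.03,"ty":-0.1,"tz":0,"rx":0,"ry":0,"rz":0.02,"gripper":0.2},{"tx":0.03,"ty":-0.1,"tz":0,"rx":0,"ry":0,"rz":0,"gripper":0.2}]'
python3 -m inch '[{"tx":0.03,"ty":-0.1,"tz":0,"rx":0,"ry":0,"rz":0,"gripper":0.2},{"tx":0.03,"ty":-0.1,"tz":0,"rx":0,"ry":0,"rz":0,"gripper":0.2},{"tx":0.03,"ty":-0.1,"tz":0,"rx":0,"ry":0,"rz":0,"gripper":0.2},{"tx":0,"ty":-0.03,"tz":0,"rx":0,"ry":0,"rz":0,"gripper":0.2},{"tx":0,"ty":0,"tz":0,"rx":0,"ry":0,"rz":0,"gripper":0.2}]'
python3 -m inch '[{"tx":0,"ty":0,"tz":-0.03,"rx":0,"ry":0,"rz":0,"gripper":0.2},{"tx":0,"ty":0,"tz":-0.06,"rx":0,"ry":0,"rz":0,"gripper":0.2},{"tx":0,"ty":0,"tz":-0.06,"rx":0,"ry":0,"rz":0,"gripper":0.2},{"tx":0,"ty":0,"tz":-0.04,"rx":0,"ry":0,"rz":0,"gripper":0.2},{"tx":0,"ty":0,"tz":0,"rx":0,"ry":0,"rz":0,"gripper":0.2}]'
python3 -m inch '[{"tx":0,"ty":0,"tz":0,"rx":0,"ry":0,"rz":0,"gripper":0.2},{"tx":0,"ty":0,"tz":0,"rx":0,"ry":0,"rz":0,"gripper":0.2},{"tx":0,"ty":0,"tz":0,"rx":0,"ry":0,"rz":0,"gripper":0.2},{"tx":0,"ty":0,"tz":0,"rx":0,"ry":0,"rz":0,"gripper":0.2},{"tx":0,"ty":0,"tz":0,"rx":0,"ry":0,"rz":0,"gripper":0.2}]'
```

```text
time: 19.0
ee_pos: [558.2, -51.1, 135.3]
tcp_rot: [[-0.998, -0.062, -0.001], [-0.062, 0.998, 0.0], [0.001, 0.0, -1.0]]
ft_force: [0.8, 0.2, -1.3]
opening: 43.2
grasp_force: 30.9
time: 19.5
ee_pos: [594.0, -183.3, 134.7]
tcp_rot: [[-0.998, -0.059, -0.001], [-0.059, 0.998, 0.0], [0.001, 0.0, -1.0]]
ft_force: [0.2, 0.2, -0.6]
opening: 43.2
grasp_force: 31.0
time: 20.0
ee_pos: [591.5, -178.3, 55.9]
tcp_rot: [[-0.998, -0.063, -0.007], [-0.063, 0.998, 0.004], [0.007, 0.004, -1.0]]
ft_force: [0.3, 0.5, -1.6]
opening: 43.4
grasp_force: 31.0
time: 20.5
ee_pos: [594.8, -181.7, 59.7]
tcp_rot: [[-0.998, -0.061, 0.001], [-0.061, 0.998, -0.0], [-0.001, -0.0, -1.0]]
ft_force: [-0.3, 1.3, -1.7]
opening: 43.3
grasp_force: 31.0
```

```bash
python3 -m inch '[{"tx":0,"ty":0,"tz":-0.03,"rx":0,"ry":0,"rz":0,"gripper":0.2},{"tx":0,"ty":0,"tz":-0.03,"rx":0,"ry":0,"rz":0,"gripper":0.2},{"tx":0,"ty":0,"tz":-0.015,"rx":0,"ry":0,"rz":0,"gripper":0.2},{"tx":0,"ty":0,"tz":-0.008,"rx":0,"ry":0,"rz":0,"gripper":0.2},{"tx":0,"ty":0,"tz":0,"rx":0,"ry":0,"rz":0,"gripper":0.2}]'
python3 -m inch '[{"tx":0,"ty":0,"tz":0,"rx":0,"ry":0,"rz":0,"gripper":0.2},{"tx":0,"ty":0,"tz":0,"rx":0,"ry":0,"rz":0,"gripper":0.2},{"tx":0,"ty":0,"tz":0,"rx":0,"ry":0,"rz":0,"gripper":0.2},{"tx":0,"ty":0,"tz":0,"rx":0,"ry":0,"rz":0,"gripper":0.2},{"tx":0,"ty":0,"tz":0,"rx":0,"ry":0,"rz":0,"gripper":0.2}]'
```

```text
time: 21.0
ee_pos: [593.3, -181.2, 26.3]
tcp_rot: [[-0.998, -0.062, -0.003], [-0.062, 0.998, 0.001], [0.003, 0.001, -1.0]]
ft_force: [-4.5, 1.6, 7.5]
opening: 43.1
grasp_force: 31.6
time: 21.5
ee_pos: [593.3, -181.2, 26.3]
tcp_rot: [[-0.998, -0.062, -0.003], [-0.062, 0.998, 0.001], [0.002, 0.001, -1.0]]
ft_force: [-4.0, 2.5, 8.6]
opening: 43.4
grasp_force: 31.6
```

Light contact with the floor, so I release and go on to the egg cup.

```bash
python3 -m inch '[{"tx":0,"ty":0,"tz":0.001,"rx":0,"ry":0,"rz":0,"gripper":0.6},{"tx":0,"ty":0,"tz":0,"rx":0,"ry":0,"rz":0,"gripper":0.7},{"tx":0,"ty":0,"tz":0,"rx":0,"ry":0,"rz":0,"gripper":1},{"tx":0,"ty":0,"tz":0,"rx":0,"ry":0,"rz":0,"gripper":1},{"tx":0,"ty":0,"tz":0,"rx":0,"ry":0,"rz":0,"gripper":1}]'
python3 -m inch '[{"tx":0,"ty":0,"tz":0.03,"rx":0,"ry":0,"rz":0,"gripper":1},{"tx":0,"ty":0,"tz":0.06,"rx":0,"ry":0,"rz":0,"gripper":1},{"tx":0,"ty":0,"tz":0.1,"rx":0,"ry":0,"rz":0,"gripper":1},{"tx":0,"ty":0,"tz":0.1,"rx":0,"ry":0,"rz":0,"gripper":1},{"tx":0,"ty":0,"tz":0,"rx":0,"ry":0,"rz":0,"gripper":1}]'
```

```text
time: 22.0
ee_pos: [594.6, -181.6, 26.1]
tcp_rot: [[-0.998, -0.061, -0.0], [-0.061, 0.998, 0.0], [0.0, 0.0, -1.0]]
ft_force: [0.3, 0.5, -0.5]
opening: 85.5
grasp_force: 0.0
time: 22.5
ee_pos: [598.6, -183.3, 149.7]
tcp_rot: [[-0.998, -0.062, 0.013], [-0.062, 0.998, -0.005], [-0.012, -0.006, -1.0]]
ft_force: [0.7, 0.6, -0.2]
opening: 85.0
grasp_force: 0.0
```

```bash
python3 -m inch '[{"tx":-0.044,"ty":0.085,"tz":0,"rx":0,"ry":0,"rz":-0.02,"gripper":1},{"tx":-0.044,"ty":0.085,"tz":0,"rx":0,"ry":0,"rz":-0.02,"gripper":1},{"tx":-0.044,"ty":0.085,"tz":0,"rx":0,"ry":0,"rz":-0.02,"gripper":1},{"tx":-0.044,"ty":0.085,"tz":0,"rx":0,"ry":0,"rz":-0.02,"gripper":1},{"tx":-0.044,"ty":0.085,"tz":0,"rx":0,"ry":0,"rz":0,"gripper":1}]'
python3 -m inch '[{"tx":-0.044,"ty":0.085,"tz":0,"rx":0,"ry":0,"rz":0,"gripper":1},{"tx":-0.044,"ty":0.085,"tz":0,"rx":0,"ry":0,"rz":0,"gripper":1},{"tx":-0.044,"ty":0.085,"tz":0,"rx":0,"ry":0,"rz":0,"gripper":1},{"tx":-0.044,"ty":0.085,"tz":0,"rx":0,"ry":0,"rz":0,"gripper":1},{"tx":-0.044,"ty":0.085,"tz":0,"rx":0,"ry":0,"rz":0,"gripper":0.85}]'
python3 -m inch '[{"tx":0,"ty":0,"tz":0,"rx":0,"ry":0,"rz":0,"gripper":0.85},{"tx":0,"ty":0,"tz":-0.03,"rx":0,"ry":0,"rz":0,"gripper":0.85},{"tx":0,"ty":0,"tz":0,"rx":0,"ry":0,"rz":0,"gripper":0.85},{"tx":0,"ty":0,"tz":0,"rx":0,"ry":0,"rz":0,"gripper":0.85},{"tx":0,"ty":0,"tz":0,"rx":0,"ry":0,"rz":0,"gripper":0.85}]'
python3 - <<'E'
from h import *
c=snap('top','t6'); a=c['pixels'][95:265,335:415,::-1]
d=snap('side','s6'); b=d['pixels'][100:370,150:480,::-1]
cv2.imwrite('pics/c6.png',cv2.resize(np.hstack([cv2.resize(a,(127,270)),b]),None,fx=1.7,fy=1.7))
E
```

```text
time: 23.0
ee_pos: [505.6, -10.4, 142.7]
tcp_rot: [[-1.0, -0.019, 0.001], [-0.019, 1.0, 0.0], [-0.001, 0.0, -1.0]]
ft_force: [1.0, -0.1, 0.4]
opening: 85.4
grasp_force: 0.0
time: 23.5
ee_pos: [417.7, 159.6, 142.8]
tcp_rot: [[-1.0, -0.019, 0.001], [-0.019, 1.0, 0.0], [-0.001, 0.0, -1.0]]
ft_force: [0.5, 1.0, -0.2]
opening: 73.5
grasp_force: 0.0
time: 24.0
ee_pos: [419.2, 157.9, 130.7]
tcp_rot: [[-1.0, -0.019, 0.001], [-0.019, 1.0, 0.0], [-0.001, 0.0, -1.0]]
ft_force: [-0.1, -0.7, -0.2]
opening: 72.4
grasp_force: 0.0
```

View pics/c6.png

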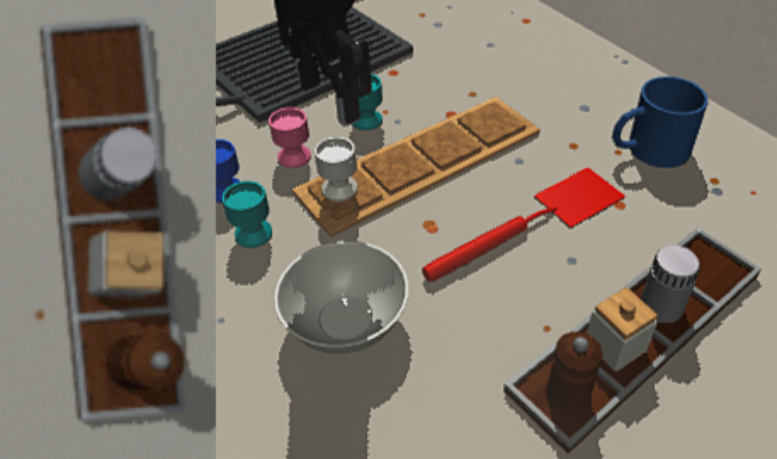

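Tin stands in compartment 3 (side-crop (672,285)). The gripper is over the white cup (336,165), with the pink and teal look-alikes clear of the fingers.

```bash
python3 -m inch '[{"tx":-0.003,"ty":0,"tz":-0.04,"rx":0,"ry":0,"rz":0,"gripper":0.85},{"tx":0,"ty":0,"tz":-0.06,"rx":0,"ry":0,"rz":0,"gripper":0.85},{"tx":0,"ty":0,"tz":-0.06,"rx":0,"ry":0,"rz":0,"gripper":0.85},{"tx":0,"ty":0,"tz":-0.05,"rx":0,"ry":0,"rz":0,"gripper":0.85},{"tx":0,"ty":0,"tz":-0.017,"rx":0,"ry":0,"rz":0,"gripper":0.85}]'
python3 -m inch '[{"tx":0,"ty":0,"tz":0,"rx":0,"ry":0,"rz":0,"gripper":0.75},{"tx":0,"ty":0,"tz":0,"rx":0,"ry":0,"rz":0,"gripper":0.6},{"tx":0,"ty":0,"tz":0,"rx":0,"ry":0,"rz":0,"gripper":0.5},{"tx":0,"ty":0,"tz":0,"rx":0,"ry":0,"rz":0,"gripper":0.4},{"tx":0,"ty":0,"tz":0,"rx":0,"ry":0,"rz":0,"gripper":0.2}]' 30
python3 -m inch '[{"tx":0,"ty":0,"tz":0,"rx":0,"ry":0,"rz":0,"gripper":0.2},{"tx":0,"ty":0,"tz":0.02,"rx":0,"ry":0,"rz":0,"gripper":0.2},{"tx":0,"ty":0,"tz":0.06,"rx":0,"ry":0,"rz":0,"gripper":0.2},{"tx":0,"ty":0,"tz":0.09,"rx":0,"ry":0,"rz":0,"gripper":0.2},{"tx":0,"ty":0,"tz":0.1,"rx":0,"ry":0,"rz":0,"gripper":0.2}]'
```

```text
time: 24.6
ee_pos: [416.3, 157.8, 38.1]
tcp_rot: [[-1.0, -0.019, -0.003], [-0.019, 1.0, -0.001], [0.003, -0.001, -1.0]]
ft_force: [0.0, -0.0, 0.7]
opening: 72.7
grasp_force: 0.0
time: 25.1
ee_pos: [418.5, 158.6, 40.6]
tcp_rot: [[-1.0, -0.02, 0.003], [-0.02, 1.0, 0.001], [-0.003, 0.001, -1.0]]
ft_force: [-0.3, -0.2, 4.9]
opening: 46.1
grasp_force: 31.3
time: 25.6
ee_pos: [416.0, 158.1, 148.2]
tcp_rot: [[-1.0, -0.02, -0.003], [-0.02, 1.0, -0.001], [0.003, -0.001, -1.0]]
ft_force: [1.0, -0.1, -1.5]
opening: 46.1
grasp_force: 31.1
```

```bash
python3 -m inch '[{"tx":0.063,"ty":-0.084,"tz":0,"rx":0,"ry":0,"rz":0.02,"gripper":0.2},{"tx":0.063,"ty":-0.084,"tz":0,"rx":0,"ry":0,"rz":0.02,"gripper":0.2},{"tx":0.063,"ty":-0.084,"tz":0,"rx":0,"ry":0,"rz":0.02,"gripper":0.2},{"tx":0.063,"ty":-0.084,"tz":0,"rx":0,"ry":0,"rz":0.02,"gripper":0.2},{"tx":0.063,"ty":-0.084,"tz":0,"rx":0,"ry":0,"rz":0,"gripper":0.2}]'
python3 -m inch '[{"tx":0.063,"ty":-0.084,"tz":0,"rx":0,"ry":0,"rz":0,"gripper":0.2},{"tx":0.063,"ty":-0.084,"tz":0,"rx":0,"ry":0,"rz":0,"gripper":0.2},{"tx":0.063,"ty":-0.084,"tz":0,"rx":0,"ry":0,"rz":0,"gripper":0.2},{"tx":0.063,"ty":-0.084,"tz":0,"rx":0,"ry":0,"rz":0,"gripper":0.2},{"tx":0.063,"ty":-0.084,"tz":0,"rx":0,"ry":0,"rz":0,"gripper":0.2}]'
python3 -m inch '[{"tx":0,"ty":0,"tz":0,"rx":0,"ry":0,"rz":0,"gripper":0.2},{"tx":0,"ty":0,"tz":-0.04,"rx":0,"ry":0,"rz":0,"gripper":0.2},{"tx":0,"ty":0,"tz":-0.06,"rx":0,"ry":0,"rz":0,"gripper":0.2},{"tx":0,"ty":0,"tz":-0.06,"rx":0,"ry":0,"rz":0,"gripper":0.2},{"tx":0,"ty":0,"tz":-0.04,"rx":0,"ry":0,"rz":0,"gripper":0.2}]'
python3 -m inch '[{"tx":0,"ty":0,"tz":0,"rx":0,"ry":0,"rz":0,"gripper":0.2},{"tx":0,"ty":0,"tz":0,"rx":0,"ry":0,"rz":0,"gripper":0.2},{"tx":0,"ty":0,"tz":0,"rx":0,"ry":0,"rz":0,"gripper":0.2},{"tx":0,"ty":0,"tz":0,"rx":0,"ry":0,"rz":0,"gripper":0.2},{"tx":0,"ty":0,"tz":0,"rx":0,"ry":0,"rz":0,"gripper":0.2}]'
```

```text
time: 26.1
ee_pos: [543.7, -11.0, 147.9]
tcp_rot: [[-0.998, -0.062, -0.0], [-0.062, 0.998, 0.0], [0.0, 0.0, -1.0]]
ft_force: [0.9, 0.9, -0.7]
opening: 45.4
grasp_force: 31.2
time: 26.6
ee_pos: [669.7, -179.0, 147.6]
tcp_rot: [[-0.998, -0.061, -0.001], [-0.061, 0.998, 0.0], [0.001, 0.001, -1.0]]
ft_force: [0.3, -0.7, -0.3]
opening: 46.1
grasp_force: 31.2
time: 27.1
ee_pos: [667.6, -176.6, 65.7]
tcp_rot: [[-0.998, -0.062, -0.004], [-0.062, 0.998, 0.002], [0.003, 0.002, -1.0]]
ft_force: [-0.9, -0.2, -0.5]
opening: 45.6
grasp_force: 31.2
time: 27.6
ee_pos: [669.9, -177.8, 68.6]
tcp_rot: [[-0.998, -0.061, 0.002], [-0.061, 0.998, -0.001], [-0.002, -0.001, -1.0]]
ft_force: [0.1, -0.6, -1.6]
opening: 45.9
grasp_force: 31.3
```

68.6 → 34.5: −34 mm.

```bash
python3 -m inch '[{"tx":0,"ty":0,"tz":-0.03,"rx":0,"ry":0,"rz":0,"gripper":0.2},{"tx":0,"ty":0,"tz":-0.03,"rx":0,"ry":0,"rz":0,"gripper":0.2},{"tx":0,"ty":0,"tz":-0.015,"rx":0,"ry":0,"rz":0,"gripper":0.2},{"tx":0,"ty":0,"tz":-0.009,"rx":0,"ry":0,"rz":0,"gripper":0.2},{"tx":0,"ty":0,"tz":0,"rx":0,"ry":0,"rz":0,"gripper":0.2}]'
python3 -m inch '[{"tx":0,"ty":0,"tz":0,"rx":0,"ry":0,"rz":0,"gripper":0.2},{"tx":0,"ty":0,"tz":0,"rx":0,"ry":0,"rz":0,"gripper":0.2},{"tx":0,"ty":0,"tz":0,"rx":0,"ry":0,"rz":0,"gripper":0.2},{"tx":0,"ty":0,"tz":0,"rx":0,"ry":0,"rz":0,"gripper":0.2},{"tx":0,"ty":0,"tz":0,"rx":0,"ry":0,"rz":0,"gripper":0.2}]'
```

```text
time: 28.1
ee_pos: [668.1, -177.2, 34.8]
tcp_rot: [[-0.998, -0.062, -0.003], [-0.062, 0.998, 0.001], [0.002, 0.001, -1.0]]
ft_force: [-4.4, 1.5, 8.0]
opening: 45.9
grasp_force: 32.0
time: 28.6
ee_pos: [668.1, -177.2, 34.7]
tcp_rot: [[-0.998, -0.062, -0.002], [-0.062, 0.998, 0.001], [0.002, 0.001, -1.0]]
ft_force: [-4.5, 1.2, 7.2]
opening: 45.6
grasp_force: 32.0
```

```bash
python3 -m inch '[{"tx":0,"ty":0,"tz":0.001,"rx":0,"ry":0,"rz":0,"gripper":0.65},{"tx":0,"ty":0,"tz":0,"rx":0,"ry":0,"rz":0,"gripper":0.75},{"tx":0,"ty":0,"tz":0,"rx":0,"ry":0,"rz":0,"gripper":1},{"tx":0,"ty":0,"tz":0,"rx":0,"ry":0,"rz":0,"gripper":1},{"tx":0,"ty":0,"tz":0,"rx":0,"ry":0,"rz":0,"gripper":1}]'
python3 -m inch '[{"tx":0,"ty":0,"tz":0.03,"rx":0,"ry":0,"rz":0,"gripper":1},{"tx":0,"ty":0,"tz":0.06,"rx":0,"ry":0,"rz":0,"gripper":1},{"tx":0,"ty":0,"tz":0.1,"rx":0,"ry":0,"rz":0,"gripper":1},{"tx":0,"ty":0,"tz":0.1,"rx":0,"ry":0,"rz":0,"gripper":1},{"tx":0,"ty":0,"tz":0,"rx":0,"ry":0,"rz":0,"gripper":1}]'
python3 -m inch '[{"tx":-0.02,"ty":0.1,"tz":0,"rx":0,"ry":0,"rz":0,"gripper":1},{"tx":-0.02,"ty":0.1,"tz":0,"rx":0,"ry":0,"rz":0,"gripper":1},{"tx":-0.02,"ty":0.1,"tz":0,"rx":0,"ry":0,"rz":0,"gripper":1},{"tx":-0.02,"ty":0.1,"tz":0,"rx":0,"ry":0,"rz":0,"gripper":1},{"tx":-0.02,"ty":0.1,"tz":0,"rx":0,"ry":0,"rz":0,"gripper":1}]'
python3 -m inch '[{"tx":-0.02,"ty":0.1,"tz":0,"rx":0,"ry":0,"rz":0,"gripper":1},{"tx":-0.02,"ty":0.1,"tz":0,"rx":0,"ry":0,"rz":0,"gripper":1},{"tx":0,"ty":0.05,"tz":0,"rx":0,"ry":0,"rz":0,"gripper":1},{"tx":0,"ty":0,"tz":0,"rx":0,"ry":0,"rz":0,"gripper":1},{"tx":0,"ty":0,"tz":0,"rx":0,"ry":0,"rz":0,"gripper":1}]'
python3 - <<'E'
from h import *
c=snap('top','t7'); a=c['pixels'][95:265,335:415,::-1]
d=snap('side','s7'); b=d['pixels'][200:370,300:480,::-1]
cv2.imwrite('pics/c7.png',cv2.resize(np.hstack([a,b]),None,fx=3,fy=3))
for f in('t7','s7'):
    W=cloud(load(f));X,Y,Z=W.transpose(2,0,1)
    for n,x,y,h in(('salt',521,-186,58),('tin',596,-182,80),('cup',671,-177,70)):
        k=(abs(X-x)<37)&(abs(Y-y)<40)&(Z>h-9)&(Z<h+8);q=W[k]; print(f,n,k.sum(),((q.min(0)+q.max(0))/2).round(1),q[:,2].max().round(1))
E
```

```text
time: 29.1
ee_pos: [669.3, -177.6, 34.0]
tcp_rot: [[-0.998, -0.061, -0.0], [-0.061, 0.998, 0.0], [0.0, 0.0, -1.0]]
ft_force: [0.2, 0.8, -0.2]
opening: 85.2
grasp_force: 0.0
time: 29.6
ee_pos: [673.4, -179.1, 158.6]
tcp_rot: [[-0.998, -0.062, 0.013], [-0.062, 0.998, -0.005], [-0.013, -0.006, -1.0]]
ft_force: [0.5, -0.4, -0.2]
opening: 85.3
grasp_force: 0.0
time: 30.1
ee_pos: [628.8, 23.8, 150.7]
tcp_rot: [[-0.998, -0.061, 0.001], [-0.061, 0.998, 0.0], [-0.001, 0.0, -1.0]]
ft_force: [1.2, -0.2, -1.4]
opening: 85.2
grasp_force: 0.0
time: 30.6
ee_pos: [613.3, 122.4, 150.5]
tcp_rot: [[-0.998, -0.063, 0.0], [-0.063, 0.998, -0.001], [-0.0, -0.001, -1.0]]
ft_force: [-0.2, -0.2, -0.7]
opening: 85.6
grasp_force: 0.0
t7 salt 363 [ 521.5 -184.    57.5] 66.0
t7 tin 353 [ 595.1 -180.    77.3] 83.0
t7 cup 351 [ 669.1 -176.4   66.9] 72.8
s7 salt 722 [ 517.6 -188.7   57.5] 66.0
s7 tin 427 [ 591.7 -183.7   76.1] 81.2
s7 cup 336 [ 666.7 -179.4   66.1] 71.1
```

View pics/c7.png

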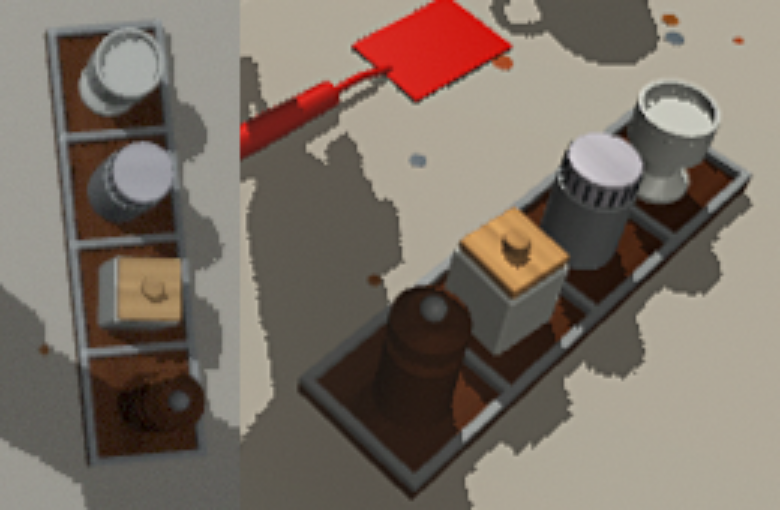

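All four stand upright in reverse order: mill (165,400), salt (145,290), tin (135,180) and cup (115,70) in the top crop. Each is within about 5 mm of its compartment's middle.

```bash
python3 -c "
from bench import robot
print(robot.job_done())"
```

```text
the job is handed in; nothing more can be done
None
```

I handed the job in at about 31 s of robot time: the mill, salt box, tin and egg cup stand upright in the rack in reverse order, nearest to farthest, each within about 5 mm of its compartment's middle by the cameras; the judge's verdict was not shown.

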